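# Put a battery pack on charge and test it

## Robot

A 6-joint arm with a two-finger parallel gripper is mounted at the origin on a cart in front of the work surface, level with it; the furniture and walls round the work are solid. World frame = base frame: x ahead of the robot, y to its left, z up, the work surface at z = 0. Lengths are in m, angles in rad, forces in N, time in s.
With the tool pointing down it reaches from about 0.35 to 0.85 m from the base axis. Payload 8.1 kg.
Tool frame: the origin (TCP) lies midway between the tips of the shut fingers; the grasp point (between the pads) lies 19 mm behind it (ctrl.grip_depth is the distance from the TCP to the grasp point, in m); z points along the fingers, y is the line along which they close (so a half turn about z gives the same grasp; the last joint's range is limited). The gripper opens to 85 mm and grips with 20 to 120 N. Pads are 22 mm wide; open, the fingers measure 114 mm over their backs; the gripper's body (76 mm by 85 mm) begins 54 mm behind the grasp point. The pads swing forward as they close: fully open they stand 13 mm farther back than shut.
Start: joints at [1.18, 0.13, 1.488, -0, 1.523, -0.085], TCP at [0.181, 0.572, 0.231] pointing down, gripper open.
Joint ranges: [-2.96, 2.96], [-0.89, 2.26], [0.02, 2.5], [-1.34, 4.48], [0, 2.73], [-2.66, 2.66]. Speed limits (rad/s): [2.39, 2.39, 2.79, 3.14, 3.14, 3.14].

## Interface

Orientations are given as a unit quaternion [w, x, y, z].
In Python, from workcell import ctrl gives the robot as it stands.
- The arm moves only by the tool apply_moves, never from a script. Its argument "plan" is one flat list of numbers, 7 for each row, row after row: the shift along the tool's x, y, z in m, then the turn, a rotation vector about the tool's x, y, z in degrees, then the closure, from -1 (fully open) to 1 (shut). In form: [tx, ty, tz, rx, ry, rz, fingers, tx, ty, tz, rx, ry, rz, fingers, ...]. A call has 1 to 10 rows; each row is the pose to reach, as a shift and turn from the pose commanded when the call began, along the tool's axes at that moment; what a row does not reach only later rows make up. A row lasts 1/8 s, in which the tool goes at most 62.5 mm and 10.7 degrees, less where a joint would pass 70% of its speed; a pose out of reach is approached as far as the arm can. A call with a gripper value outside its range is refused whole. The fingers move at their own pace and stop on an object; "newtons" is the grip in N (left out, the last holds). Time passes only in rows, so rows that repeat a pose let the fingers close. It gives the time, the measured TCP pose, the force, the opening and the grip force at its end, in the units of the state.
- ctrl.get_obs(): the state, without advancing time (a new reading comes with each control period).
- ctrl.snapshot(name): name is "scene" or "side" or "wrist"; returns a dict with "image" (480x640x3 uint8, red, green, blue), "range_z" (480x640 float32, m along the optical axis (not along the pixel's ray), 0 where there is no reading), "fx", "fy", "cx", "cy" (pixels), "pose" (4x4, takes a point from camera to world coordinates). Camera axes: x right, y down, z forward; pixel columns grow to the right and rows downward; lengths in m; the calibration is good to about 2 mm. A picture is of the moment at which its call begins.
- ctrl.finish_job(): hands the job in; it is judged then, once.
The state is a dict: "time": time; "joint_positions": joint angles; "joint_vel": joint speeds; "effort": joint torques, N m; "ee_pos": TCP position; "eef_rot": TCP orientation; "ft_force": force on the tool from outside, world axes, zero at the start; "torque": the same for the moment, N m; "grip_width": finger opening in m; "grasp_force": force on a finger pad.
Only numpy, scipy, OpenCV 4.12 (cv2) and the standard library are available. Lean on these libraries where they do the work, as an engineer would, in place of code of your own. Each camera call takes 0.05 s, during which the arm holds its last target. There are 200 camera calls.

## Task

The compact battery pack, the one with the shorter head, has to go on charge. First slide the dust shutter of the charger's empty bay fully open, then draw the compact pack out of the wooden rack and push it down that sloping bay, stem first, until its head sits flush on the bay's face. Finally tip the charger's spring-centred test switch fully over towards the bay you have just filled, hold it there for about a second and let it spring back; leave the tall pack standing in the rack.

Things in the scene. Friction and masses are not known exactly. Their poses are not given: they have to be found in the camera images.
- charger: Fixed two-bay charger: grey wedge plinth 196 mm wide, black control column 39 mm wide in the middle, a grey bay 78 mm wide each side, 60 mm off centre. One bay holds a pack that stays, its head 50 mm proud; the empty one, left or right, has a shutter. Origin on the bench under the middle; x to its back, y to its left, z up. The faces slope up to the back at 30 degrees, to 121 mm high.
- bay: The empty bay. Origin: centre of its mouth, 86 mm above the bench, on the flat face that runs from 75 mm below it to 70 mm above it on the slope. z points out along the well, 30 degrees from vertical; x up the slope; y to the charger's left. Well 27 mm (x) by 36 mm (y), 49 mm deep, no lead-in. Shutter rails 4 mm proud at y 25 to 31 mm each side, x -21 to +68 mm.
- shutter (a joint): Dust shutter of the empty bay: how far it has slid up the slope (the bay's x), in m, 0 closed, 0.044 fully open. Stays where it is left (1.2 N friction). Plate 44 mm (x) by 51 mm (y), its top 3 mm above the face.
- shutter_ridge (a point): Centre of the shutter's finger ridge: a black bar 7 mm thick (x), 32 mm wide (y), 12 mm high, its top 14.5 mm above the bay's face; this point is 8.5 mm above the face and, closed, 18 mm up the slope from the mouth's centre. Push its lower side to open the shutter.
- compact_head (a point): Compact pack (250 g), middle of its head, 26 mm above the head's underside. Stands stem down in either pocket of the rack. Black head 34 (x) by 44 (y) by 50 mm high; grey stem below, 25 (x) by 34 (y) by 45 mm long, last 6 mm tapered 3 mm a side. z points up. Fits the bay either way round; home, the head's underside lies on the bay's face and this point is 26 mm out along the bay's z.
- tall_head (a point): Tall pack (400 g), middle of its head. Same stem and head section, but the head is 80 mm high (this point is 40 mm above its underside). Stands in the rack's other pocket and stays there.
- rack: Wooden rack, fixed: block 66 mm (x) by 212 mm (y), 64 mm high, on a board 86 by 230 mm; two pockets 120 mm apart along y, 29 by 38 mm, 50 mm deep. The packs' heads rest on its top. Origin on the bench under its centre, z up.
- switch (a joint): Test toggle: lean of its lever in rad, 0 square to the face (its spring returns it there), positive towards the charger's left (+y), stops at 0.5 either side. The spring takes about 3 N at the tip for the full lean.
- switch_tip (a point): Tip of the toggle's round steel lever (10 mm thick at the tip, 6 mm at its foot), on the middle column, 45 mm down the slope from the bay mouths. Centred it stands square to the sloping face; it pivots 4 mm above the face, is 36 mm long from pivot to tip, and swings along the charger's y.
Not all that is in view belongs to the job. What is shaped like the part that bears compact_head but green or turquoise is not meant.

How it is judged:
By the outcome, as a careful person would: the job done as asked, in the order asked, and still so for the second after the job is handed in, with the robot touching nothing.
It also fails if it takes over 61 s, if anything falls off the work surface, if the arm or the gripper's body presses on something with over 40 N, if the wrist force passes 120 N, or if a joint passes its speed limit or range.

## Working session

There is one attempt and no reset: what is moved stays moved. The work goes in short steps, Python scripts to look and compute and a tool call to move; the robot and the scene stay as the last step left them, time stands still between calls to the robot, and variables do not carry over. Pictures are saved under pics/ and viewed, at most 10 in all, crops included, and the job is handed in when it is done.

Besides the shell and the picture viewer there is one more tool, called after ">>>" in YAML: its name, and indented under it one key for each argument. apply_moves: Moves the arm, as the interface text tells. Its arguments: {"type":"object","properties":{"plan":{"type":"array","items":{"type":"number"}},"newtons":{"type":"number"}},"required":["plan"]}

```bash
mkdir -p pics; ls; python3 - <<'E'
from workcell import ctrl
import cv2,numpy as np,pickle
ims=[]
for n in ("scene","side","wrist"):
    s=ctrl.snapshot(n); pickle.dump(s,open(f"pics/{n}0.pkl","wb"))
    cv2.imwrite(f"pics/{n}0.png",s["image"][:,:,::-1]); print(n,s["fx"],s["cx"],s["cy"],np.round(s["pose"],3).tolist())
o=ctrl.get_obs(); print(o)
E
```

```text
pics
scene 579.9525983261918 309.8675461094718 240.98207841393057 [[0.795, -0.419, 0.439, -0.065], [-0.607, -0.562, 0.562, -0.838], [0.011, -0.713, -0.701, 0.935], [0.0, 0.0, 0.0, 1.0]]
side 440.8167782347467 308.2732564485339 243.06110979127396 [[0.93, -0.194, 0.312, 0.108], [-0.367, -0.533, 0.762, -1.048], [0.018, -0.823, -0.567, 0.785], [0.0, 0.0, 0.0, 1.0]]
wrist 342.97114912991873 322.1539941827957 235.7698731234158 [[0.3, 0.91, 0.287, 0.108], [0.954, -0.286, -0.092, 0.595], [-0.002, 0.301, -0.953, 0.373], [0.0, 0.0, 0.0, 1.0]]
{'time': 0.15, 'joint_positions': array([ 1.17961333e+00,  1.30971548e-01,  1.48906399e+00, -2.54644331e-05,
        1.52300881e+00, -8.54289899e-02]), 'joint_vel': array([-0.00090965, -0.0008133 , -0.00229753,  0.00165418, -0.00062299,
        0.00017394]), 'effort': array([ 5.01342092e-04, -5.70060468e+01, -5.01162744e+01, -2.01456260e-04,
        9.50161018e-03, -3.83746112e-05]), 'ee_pos': array([0.18044341, 0.57176319, 0.23047591]), 'eef_rot': array([-1.58982758e-04,  1.52281556e-01,  9.88336886e-01, -7.08333758e-04]), 'ft_force': array([-0.36797006, -0.39149287,  0.24754254]), 'torque': array([-0.01429953, -0.05368622, -0.02285264]), 'grasp_force': 0.0, 'grip_width': 0.08510260902760562}
```

View pics/scene0.png

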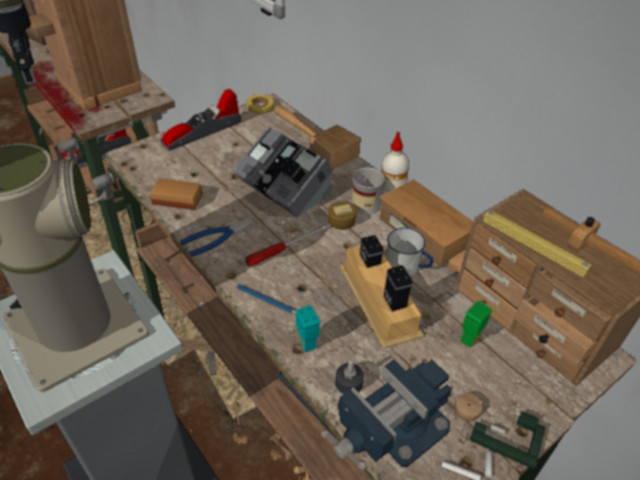

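View pics/side0.png

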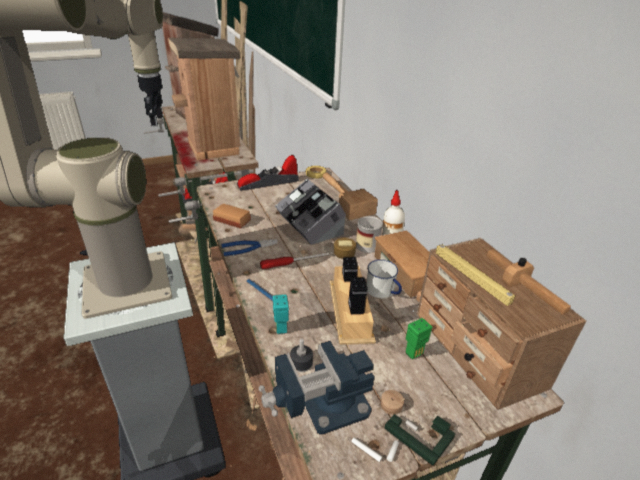

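The scene view shows the charger at about (283,168), and the rack with the compact pack at (371,250) and the tall pack at (398,288). Next I'll enlarge those areas and read off the depth.

```bash
cat > h.py <<'E'
import pickle,cv2,numpy as np
def load(n): return pickle.load(open(f"pics/{n}.pkl","rb"))
def cloud(s):
    z=s["range_z"]; v,u=np.mgrid[:480,:640]
    p=np.stack([(u-s["cx"])/s["fx"]*z,(v-s["cy"])/s["fy"]*z,z],-1)
    w=p@s["pose"][:3,:3].T+s["pose"][:3,3]; w[z==0]=np.nan; return w
def ray(s,u,v):
    d=s["pose"][:3,:3]@np.array([(u-s["cx"])/s["fx"],(v-s["cy"])/s["fy"],1]); return s["pose"][:3,3],d/np.linalg.norm(d)
def onplane(s,u,v,z):
    o,d=ray(s,u,v); return o+d*(z-o[2])/d[2]
def proj(s,p):
    R=s["pose"][:3,:3]; c=R.T@(np.asarray(p)-s["pose"][:3,3]); return c[0]/c[2]*s["fx"]+s["cx"],c[1]/c[2]*s["fy"]+s["cy"]
def tri(s1,uv1,s2,uv2):
    (a,d),(b,e)=ray(s1,*uv1),ray(s2,*uv2); A=np.stack([d,-e],1); t=np.linalg.lstsq(A,b-a,rcond=None)[0]
    p,q=a+d*t[0],b+e*t[1]; return (p+q)/2,np.linalg.norm(p-q)
E
python3 - <<'E'
from h import *
s=load("scene0");im=s["image"][:,:,::-1]
a=cv2.resize(im[115:225,220:345],(682,600),interpolation=cv2.INTER_CUBIC)
b=cv2.resize(im[225:350,330:430],(480,600),interpolation=cv2.INTER_CUBIC)
o=np.hstack([a,b]);cv2.imwrite("pics/c1.png",cv2.resize(o,(800,int(600*800/o.shape[1]))))
print(o.shape)
w=cloud(s)
for u,v in [(371,240),(371,256),(398,271),(398,290),(390,320),(270,155),(283,140),(310,180),(285,165),(255,180),(300,205)]: print(u,v,np.round(w[v,u],3))
E
```

```text
(600, 1162, 3)
371 240 [ 0.551 -0.251  0.114]
371 256 [ 0.535 -0.272  0.095]
398 271 [ 0.514 -0.364  0.144]
398 290 [ 0.494 -0.388  0.127]
390 320 [ 0.474 -0.398  0.063]
270 155 [0.566 0.132 0.094]
283 140 [0.61  0.139 0.116]
310 180 [0.592 0.006 0.084]
285 165 [0.546 0.04  0.129]
255 180 [0.507 0.113 0.057]
300 205 [ 0.559 -0.     0.029]
```

View pics/c1.png

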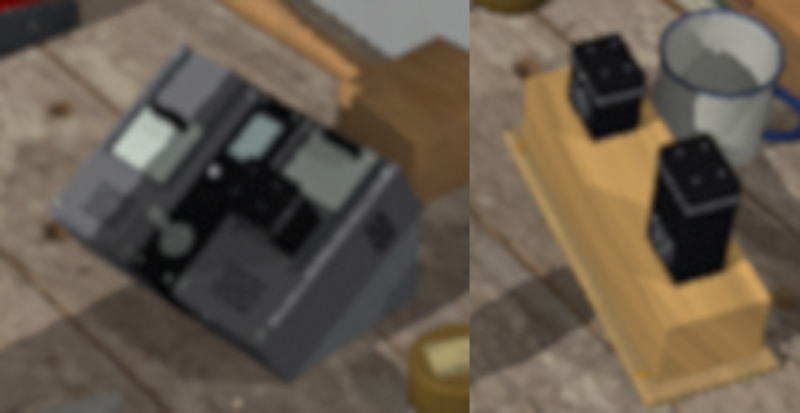

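View pics/wrist0.png

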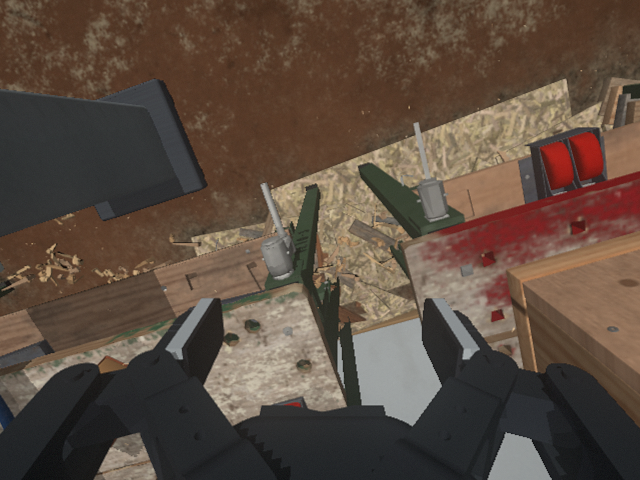

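The crop shows the charger with black pack head near scene (285,165), z≈0.13, hence the right bay looks filled. The left bay has a bright plate near scene (260,152), probably the shutter. The compact pack is the shorter one, at the rack's far end. I'll fit planes to confirm.

```bash
cat > fit.py <<'E'
from h import *
from scipy.optimize import least_squares
def face(w,c=(0.57,0.08),r=.16):
    p=w.reshape(-1,3);p=p[np.isfinite(p).all(1)]
    p=p[(np.hypot(p[:,0]-c[0],p[:,1]-c[1])<r)&(p[:,2]>.035)&(p[:,2]<.16)]
    rng=np.random.default_rng(0);best=None
    for _ in range(1500):
        q=p[rng.choice(len(p),3,replace=False)];n=np.cross(q[1]-q[0],q[2]-q[0]);l=np.linalg.norm(n)
        if l<1e-6: continue
        n/=l;n*=np.sign(n[2])
        if abs(np.degrees(np.arccos(n[2]))-30)>6: continue
        m=abs((p-q[0])@n)<.003
        if best is None or m.sum()>best.sum(): best=m
    q=p[best];c=q.mean(0);n=np.linalg.svd(q-c)[2][2];n*=np.sign(n[2]);return p,q,c,n
E
python3 - <<'E'
from fit import *
tot=[]
for nm in("scene0","side0"):
    w=cloud(load(nm));p,q,c,n=face(w)
    yaw=np.arctan2(-n[1],-n[0]);print(nm,len(p),len(q),"tilt",np.degrees(np.arccos(n[2])),"yaw",np.degrees(yaw),c.round(3))
    x=np.array([np.cos(yaw),np.sin(yaw),0]);y=np.array([-x[1],x[0],0]);ux=np.cross(y,n)
    # coords: lateral, slope, height; slope origin where face z=.086
    k=(0.086-c[2])/ux[2]; o=c+ux*k
    L=(p-o)@np.stack([ux,y,n],1); F=(q-o)@np.stack([ux,y,n],1)
    print("slope pct",np.percentile(F[:,0],[1,50,99]).round(3),"lat",np.percentile(F[:,1],[1,99]).round(3))
    mid=np.mean(np.percentile(F[:,1],[1,99]));L[:,1]-=mid;print("centre",(o+mid*y).round(4))
    H=np.full((20,26),-99)
    for a,b,h in L:
        i=int((.09-a)//.01);j=int((.13-b)//.01)
        if 0<=i<20 and 0<=j<26 and h>-.02:H[i,j]=max(H[i,j],round(h*1000))
    for r in H:print(' '.join('  .' if v==-99 else f'{v:3d}' for v in r))
# packs and rack
for nm in("scene0","side0"):
    w=cloud(load(nm)).reshape(-1,3);w=w[np.isfinite(w).all(1)]
    R=w[(abs(w[:,0]-.51)<.14)&(abs(w[:,1]+.33)<.17)]
    for lo,hi in((.055,.072),(.105,.122),(.135,.152)):
        m=R[(R[:,2]>lo)&(R[:,2]<hi)];print(nm,lo,len(m),np.median(m[:,2]).round(4),[np.round(v,4).tolist() for v in cv2.minAreaRect(m[:,:2].astype(np.float32)*1000)[:2]],cv2.minAreaRect(m[:,:2].astype(np.float32)*1000)[2])
E
```

```text
scene0 4989 2563 tilt 30.539210472751574 yaw 8.505548493945126 [0.561 0.099 0.083]
slope pct [-0.074 -0.014  0.069] lat [-0.098  0.099]
centre [0.5659 0.0999 0.086 ]
  .   .   .   .   .   .   .   .   .   .   .   .   .   .   .   .   .   .   .   .   .   .   .   .   .   .
  .   .   .   1   .  -3  -1   .  -5  -4  -3  -4  -3  -3  -2  -1  -2   0  -1  -1  -1  -1  -5   .   .   .
  .   .  -2   2   4   2   4   2   4   5   3   4   2   5   4   2   6  14  15  15  17   4   5   6   .   .
  .   .   .   3   5   2   2   4   5   6   2   5   4   4   2   4   9   6  14  13   8   5   6  -2   .   .
  .   .  -1   4   5   6   3   2   4   6   3   5   3   4   4   2   5   6   6   5   6   7   6   .   .   .
  .   .  -2   3   9   3   6   3   3   6   2   1   4   3   4   3   7   4   7   4   5   5   7   2   .   .
  .   .  -4   2   5  16  16  13  14   5   7   4   4   4   3   .   .   5   5   3   4   8   3   .   .   .
  .   .  -2   3   6  16  17  17  15   5   6   3   4   2   .   .  48  53  51  51  53  56   3   2   .   .
  .   .  -1   3   4   6   5   6   6  10   3   2   4   1   .   .  49  53  51  55  54  51   4 -10   .   
[... 3209 characters left out ...]
.   .   .   .   .   .   .   .   .   .   .   .   .   .   .   .   .   .   .   .
  .   .   .   .   .   .   .   .   .   .   .   .   .   .   .   .   .   .   .   .   .   .   .   .   .   .
scene0 0.055 2017 0.0635 [[559.6255, -344.8716], [280.5878, 145.6372]] 71.90961456298828
scene0 0.105 517 0.1138 [[484.9109, -381.5168], [322.922, 72.873]] 56.96409225463867
scene0 0.135 380 0.1432 [[510.0266, -371.2451], [45.8302, 35.0343]] 70.63272094726562
side0 0.055 1070 0.0625 [[560.3369, -345.4149], [279.4858, 143.9534]] 71.72810363769531
side0 0.105 302 0.1126 [[486.2493, -380.4863], [325.278, 74.5842]] 56.350406646728516
side0 0.135 214 0.1421 [[511.5334, -371.1457], [49.2752, 34.6923]] 72.09500122070312
```

Both clouds agree. The left (+y) bay is empty, and its shutter is closed, with the ridge 18 mm upslope. Charger yaw is about 8.5° and the rack axis about −19°. Next is the move helper, plus a check of how close the mug stands to the compact pack.

```bash
cat > go.py <<'E'
import numpy as np
from scipy.spatial.transform import Rotation as Ro
YAW=np.radians(8.5);C0=np.array([.5665,.099,.086])   # mouth line, charger middle
x=np.array([np.cos(YAW),np.sin(YAW),0]);Y=np.array([-x[1],x[0],0]);t=np.radians(30)
UX=x*np.cos(t)+np.array([0,0,np.sin(t)]);N=np.cross(UX,Y)
BAY=C0+.06*Y
RT=np.stack([Y,UX,-N],1)              # tool rot at charger: x=Y, y=UX, z=-N
def bay(a,b,h,o=None): return (BAY if o is None else o)+a*UX+b*Y+h*N
def down(az): a=np.radians(az);y=np.array([np.cos(a),np.sin(a),0]);return np.stack([np.array([-y[1],y[0],0]),y,[0,0,-1]],1)
def obs():
    from workcell import ctrl
    o=ctrl.get_obs();q=o["eef_rot"];return o,np.array(o["ee_pos"]),Ro.from_quat([q[1],q[2],q[3],q[0]]).as_matrix()
def rel(p,R):
    o,p0,R0=obs();d=R0.T@(np.array(p)-p0);r=Ro.from_matrix(R0.T@R).as_rotvec(degrees=True)
    print("shift mm",(d*1000).round(1),"rot",r.round(2),"| t",round(o["time"],2),"F",o["ft_force"].round(1),"w",round(o["grip_width"],4),"gf",round(o["grasp_force"],1))
E
python3 - <<'E'
from h import *; from go import *
az=-18.5;ry=np.array([-np.sin(np.radians(az)),np.cos(np.radians(az))]);rx=np.array([ry[1],-ry[0]])
for nm in("scene0","side0"):
    w=cloud(load(nm)).reshape(-1,3);w=w[np.isfinite(w).all(1)]
    for c in((.511,-.371),(.55,-.258)):
        L=np.c_[(w[:,:2]-c)@rx,(w[:,:2]-c)@ry]
        top=.144 if c[0]<.53 else .114
        m=(abs(L)<.035).all(1)&(abs(w[:,2]-top)<.006)
        lo,hi=np.percentile(L[m],[2,98],axis=0);mid=(lo+hi)/2
        print(nm,c,m.sum(),"z",np.median(w[m,2]).round(4),"ext",(hi-lo).round(3),"ctr",(c+mid[0]*rx+mid[1]*ry).round(4), cv2.minAreaRect((w[m,:2]*1000).astype(np.float32))[1:])
    L=np.c_[(w[:,:2]-(.55,-.258))@rx,(w[:,:2]-(.55,-.258))@ry]
    m=(L[:,0]>.028)&(L[:,0]<.09)&(abs(L[:,1])<.06)&(w[:,2]>.07);print("mug near: x min",L[m,0].min() if m.any() else None,"z max",w[m,2].max() if m.any() else None,m.sum(), "pct",np.percentile(L[m,0],[5,50]) if m.any() else '')
rel(bay(-.02,0,.10),RT)
E
```

```text
scene0 (0.511, -0.371) 352 z 0.1433 ext [0.033 0.043] ctr [ 0.5097 -0.3709] ((45.830142974853516, 35.034183502197266), 70.63291931152344)
scene0 (0.55, -0.258) 278 z 0.1132 ext [0.032 0.043] ctr [ 0.5468 -0.2567] ((45.179386138916016, 35.562103271484375), 66.66431427001953)
mug near: x min 0.04903482247752371 z max 0.07720689114130108 64 pct [0.04957998 0.06471156]
side0 (0.511, -0.371) 196 z 0.1425 ext [0.033 0.04 ] ctr [ 0.5102 -0.3738] ((49.27521896362305, 34.69227981567383), 72.09510803222656)
side0 (0.55, -0.258) 155 z 0.1119 ext [0.032 0.044] ctr [ 0.5479 -0.2579] ((46.59248352050781, 33.55522155761719), 72.22887420654297)
mug near: x min 0.05044571739913297 z max 0.07510270993165602 38 pct [0.05112184 0.0657618 ]
shift mm [-423.6 -310.1   68.3] rot [-26.87 -16.69  62.47] | t 0.15 F [-0.4 -0.4  0.2] w 0.0851 gf 0.0
```

>>> apply_moves:
  plan: [-0.424,-0.31,0.068,-26.9,-16.7,62.5,1,-0.424,-0.31,0.068,-26.9,-16.7,62.5,1,-0.424,-0.31,0.068,-26.9,-16.7,62.5,1,-0.424,-0.31,0.068,-26.9,-16.7,62.5,1,-0.424,-0.31,0.068,-26.9,-16.7,62.5,1,-0.424,-0.31,0.068,-26.9,-16.7,62.5,1,-0.424,-0.31,0.068,-26.9,-16.7,62.5,1,-0.424,-0.31,0.068,-26.9,-16.7,62.5,1,-0.424,-0.31,0.068,-26.9,-16.7,62.5,1,-0.424,-0.31,0.068,-26.9,-16.7,62.5,1]

```text
time: 1.4
ee_pos: [0.4921, 0.1465, 0.1626]
eef_rot: [0.169, 0.632, 0.73, 0.196]
ft_force: [-1.0, -0.2, -0.5]
grip_width: 0.0002
grasp_force: 0.0
```

```bash
python3 - <<'E'
from go import *; from h import *; from workcell import ctrl
rel(bay(-.02,0,.10),RT)
s=ctrl.snapshot("wrist");pickle.dump(s,open("pics/w1.pkl","wb"));cv2.imwrite("pics/w1.png",s["image"][:,:,::-1])
print("ridge px",proj(s,bay(.018,0,.0145)),"mouth",proj(s,bay(0,0,.003)))
print("ridge ends",proj(s,bay(.018,.016,.0145)),proj(s,bay(.018,-.016,.0145)),"corners",[np.round(proj(s,bay(a,b,0)),0) for a in(-.075,.07) for b in(.039,-.021)])
E
```

```text
shift mm [ 2.  -0.7 -0.4] rot [ 0.01  0.07 -0.29] | t 1.4 F [-1.  -0.2 -0.5] w 0.0002 gf 0.0
ridge px (np.float64(374.8737816493474), np.float64(240.23057772391)) mouth (np.float64(347.8567195316752), np.float64(235.3788785144522))
ridge ends (np.float64(375.85661856947763), np.float64(217.98577554259884)) (np.float64(373.9299034891036), np.float64(261.5936162177218)) corners [array([242., 182.]), array([248., 261.]), array([448., 181.]), array([440., 260.])]
```

View pics/w1.png

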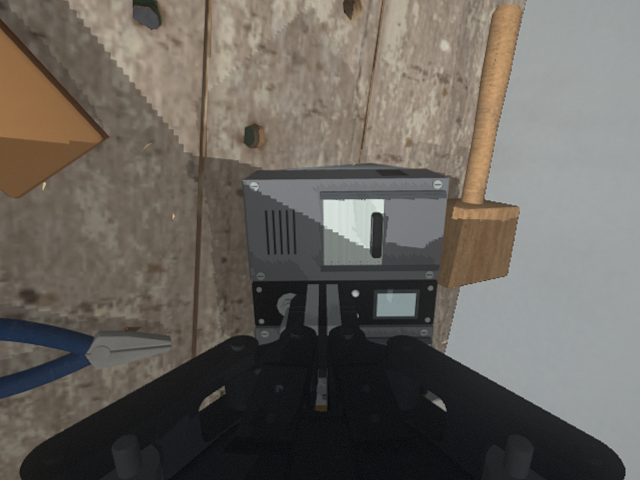

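The wrist view shows the empty bay with its bright shutter, ridge at (376,236), ends at rows 213 and 259. Bay face corners are near (244,181) and (446,174). The fit is close; I'll enlarge to refine it.

```bash
python3 - <<'E'
from fit import *; from go import *
s=load("w1");w=cloud(s)
p,q,c,n=face(w,(.56,.12),.2)
print("tilt",np.degrees(np.arccos(n[2])),"yaw",np.degrees(np.arctan2(-n[1],-n[0])),len(q),"c off model plane mm",((c-C0)@N*1000).round(2))
cv2.imwrite("pics/c2.png",cv2.resize(s["image"][160:300,235:455,::-1],(792,504),interpolation=cv2.INTER_CUBIC))
E
```

```text
bash:   604 Killed                     python3 - <<'E'
from fit import *; from go import *
s=load("w1");w=cloud(s)
p,q,c,n=face(w,(.56,.12),.2)
print("tilt",np.degrees(np.arccos(n[2])),"yaw",np.degrees(np.arctan2(-n[1],-n[0])),len(q),"c off model plane mm",((c-C0)@N*1000).round(2))
cv2.imwrite("pics/c2.png",cv2.resize(s["image"][160:300,235:455,::-1],(792,504),interpolation=cv2.INTER_CUBIC))
E
```

```bash
sed -i 's/svd(q-c)/svd(q-c,full_matrices=False)/' fit.py; python3 - <<'E'
from fit import *; from go import *
s=load("w1");w=cloud(s)
cv2.imwrite("pics/c2.png",cv2.resize(s["image"][160:300,235:455,::-1],(792,504),interpolation=cv2.INTER_CUBIC))
p,q,c,n=face(w[::2,::2],(.56,.12),.2)
print("tilt",np.degrees(np.arccos(n[2])),"yaw",np.degrees(np.arctan2(-n[1],-n[0])),len(q),"c off model plane mm",((c-C0)@N*1000).round(2))
E
```

```text
tilt 30.24942721095812 yaw 9.553521534112694 6456 c off model plane mm -0.06
```

View pics/c2.png

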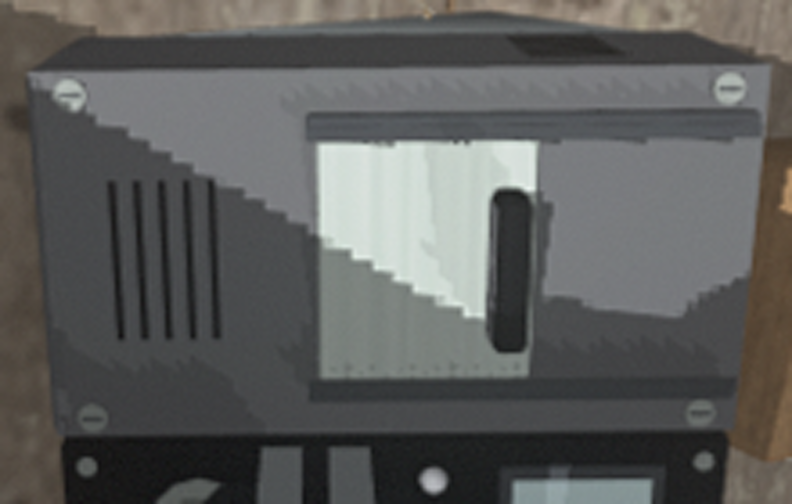

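The crop shows the bay face corners at crop (28,73), (770,66), (55,434) and (733,430), and the ridge at (510,188..352). I'll fit the pose to these.

```bash
python3 - <<'E'
from h import *; from go import *
from scipy.optimize import least_squares
s=load("w1")
uv=np.array([[28,73],[770,66],[55,434],[733,430],[521,192],[519,350]])/3.6+[235,160]
M=[(-.075,.039,0),(.07,.039,0),(-.075,-.039,0),(.07,-.039,0),(.0205,.016,.0135),(.0205,-.016,.0135)]
def pr(v):
    R=Ro.from_euler('z',v[3]).as_matrix()
    return np.array([proj(s,BAY+v[:3]+R@(bay(*m)-BAY)) for m in M])
for wz in(0,1):
    r=least_squares(lambda v:np.r_[(pr(v)-uv).ravel(),(v[2]*2000*wz)],np.zeros(4),x_scale=[.01,.01,.01,.1])
    print("d mm",(r.x[:3]*1000).round(2),"dyaw",np.degrees(r.x[3]).round(2),"res",(pr(r.x)-uv).round(1).tolist())
E
```

```text
d mm [ 0.81  1.96 -0.39] dyaw 0.32 res [[-0.0, -0.8], [0.0, -0.9], [0.5, -0.0], [-0.1, -0.5], [0.5, 1.3], [-0.9, 0.9]]
d mm [ 0.6   2.03 -0.1 ] dyaw 0.32 res [[-0.2, -0.9], [0.2, -0.9], [0.4, 0.1], [-0.0, -0.5], [0.5, 1.3], [-0.8, 0.9]]
```

```bash
sed -i 's/YAW=np.radians(8.5);C0=np.array(\[.5665,.099,.086\])/YAW=np.radians(8.9);C0=np.array([.5676,.1010,.086])/' go.py; python3 -c "
from go import *
print(BAY);rel(bay(-.012,0,.007),RT);rel(bay(.03,0,.007),RT)"
```

```text
[0.55831738 0.16027759 0.086     ]
shift mm [ 2.6  8.4 93.4] rot [ 0.    0.21 -0.58] | t 1.45 F [ 0.7  0.5 -0.8] w -0.0005 gf 0.0
shift mm [ 3.  50.4 93.4] rot [ 0.    0.21 -0.58] | t 1.45 F [ 0.7  0.5 -0.8] w -0.0005 gf 0.0
```

>>> apply_moves:
  plan: [0.0026,0.0084,0.06,0,0.2,-0.6,1,0.0026,0.0084,0.085,0,0.2,-0.6,1,0.0026,0.0084,0.0934,0,0.2,-0.6,1,0.0026,0.0084,0.0934,0,0.2,-0.6,1]

```text
time: 1.95
ee_pos: [0.5441, 0.1604, 0.0866]
eef_rot: [0.168, 0.626, 0.735, 0.197]
ft_force: [0.6, 0.1, -0.2]
grip_width: -0.0
grasp_force: 0.0
```

>>> apply_moves:
  plan: [0,0.01,0,0,0,0,1,0,0.02,0,0,0,0,1,0,0.03,0,0,0,0,1,0,0.04,0,0,0,0,1,0,0.046,0,0,0,0,1,0,0.05,0,0,0,0,1,0,0.05,0,0,0,0,1]

```text
time: 2.82
ee_pos: [0.5893, 0.1669, 0.1141]
eef_rot: [0.17, 0.626, 0.734, 0.199]
ft_force: [-3.2, 1.1, 6.5]
grip_width: -0.0001
grasp_force: 3.8
```

```bash
python3 -c "
from go import *
o,p,R=obs();print((R.T@(o['ft_force'])).round(1), 'bay coords',((p-BAY)@np.stack([UX,Y,N],1)*1000).round(1))"
```

```text
[ 1.6  0.7 -7.1] bay coords [41.4  1.7  8.6]
```

>>> apply_moves:
  plan: [0,0.003,0.001,0,0,0,1,0,0.006,0.001,0,0,0,1,0,0.006,0.001,0,0,0,1]

```text
time: 3.2
ee_pos: [0.5956, 0.1679, 0.1176]
eef_rot: [0.17, 0.626, 0.734, 0.199]
ft_force: [-6.9, 0.4, 13.7]
grip_width: 0.0003
grasp_force: 8.3
```

```bash
python3 -c "
from go import *; from h import *; from workcell import ctrl
o,p,R=obs();print((R.T@(o['ft_force'])).round(1), 'bay coords',((p-BAY)@np.stack([UX,Y,N],1)*1000).round(1))
s=ctrl.snapshot('wrist');im=s['image'][130:330,200:480,::-1];cv2.imwrite('pics/w2.png',cv2.resize(im,(784,560),interpolation=cv2.INTER_CUBIC))"
```

```text
[  1.5   1.1 -15.2] bay coords [48.7  1.7  8.3]
```

View pics/w2.png

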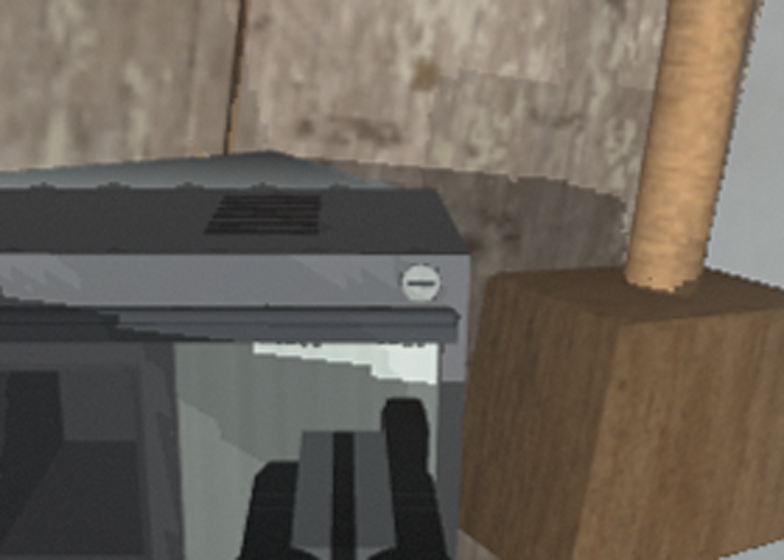

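The shutter is open far enough to show the well at the left. Its upper edge is at crop x≈438 and the rail end at 458, so it may be about 1 mm short. The force is all normal to the face, so I'll lift slightly and push until the stop reacts.

>>> apply_moves:
  plan: [0,0,-0.004,0,0,0,1,0,0.003,-0.004,0,0,0,1,0,0.006,-0.004,0,0,0,1,0,0.006,-0.004,0,0,0,1]

```text
time: 3.75
ee_pos: [0.5963, 0.1677, 0.1201]
eef_rot: [0.168, 0.627, 0.735, 0.197]
ft_force: [0.1, 1.2, 0.3]
grip_width: -0.0001
grasp_force: 0.0
```

```bash
python3 -c "
from go import *
o,p,R=obs();print((R.T@(o['ft_force'])).round(1), 'bay coords',((p-BAY)@np.stack([UX,Y,N],1)*1000).round(1))"
```

```text
[ 1.1  0.4 -0.1] bay coords [50.5  1.5 10.2]
```

>>> apply_moves:
  plan: [0,0.003,0.001,0,0,0,1,0,0.006,0.001,0,0,0,1,0,0.006,0.001,0,0,0,1]

```text
time: 4.12
ee_pos: [0.5982, 0.1681, 0.1191]
eef_rot: [0.166, 0.627, 0.736, 0.194]
ft_force: [-24.0, -5.1, 9.8]
grip_width: -0.0002
grasp_force: 13.5
```

```bash
python3 -c "
from go import *; from h import *; from workcell import ctrl
o,p,R=obs();print((R.T@(o['ft_force'])).round(1), 'bay coords',((p-BAY)@np.stack([UX,Y,N],1)*1000).round(1))"
```

```text
[ -1.3 -16.4 -20.6] bay coords [51.7  1.6  8.4]
```

The stop now reacts (−16 N along the slope), so the shutter is fully open. I'll lift away.

>>> apply_moves:
  plan: [0,-0.006,-0.02,0,0,0,1,0,-0.01,-0.08,0,0,0,0.2,0,-0.01,-0.12,0,0,0,-0.3,0,-0.01,-0.12,0,0,0,-0.3]

```text
time: 4.62
ee_pos: [0.5354, 0.1584, 0.2266]
eef_rot: [0.171, 0.626, 0.734, 0.2]
ft_force: [0.2, -0.4, 0.2]
grip_width: 0.054
grasp_force: 0.0
```

```bash
python3 -c "
from go import *; from h import *; from workcell import ctrl
rel([.5473,-.2573,.19],down(-18))
s=ctrl.snapshot('wrist');pickle.dump(s,open('pics/w3.pkl','wb'));cv2.imwrite('pics/w3.png',cv2.resize(s['image'][100:340,180:500,::-1],(800,600),interpolation=cv2.INTER_CUBIC))"
```

```text
shift mm [-412.4  -65.1    4.1] rot [29.95 -7.21 26.46] | t 4.62 F [ 0.2 -0.4  0.2] w 0.054 gf 0.0
```

View pics/w3.png

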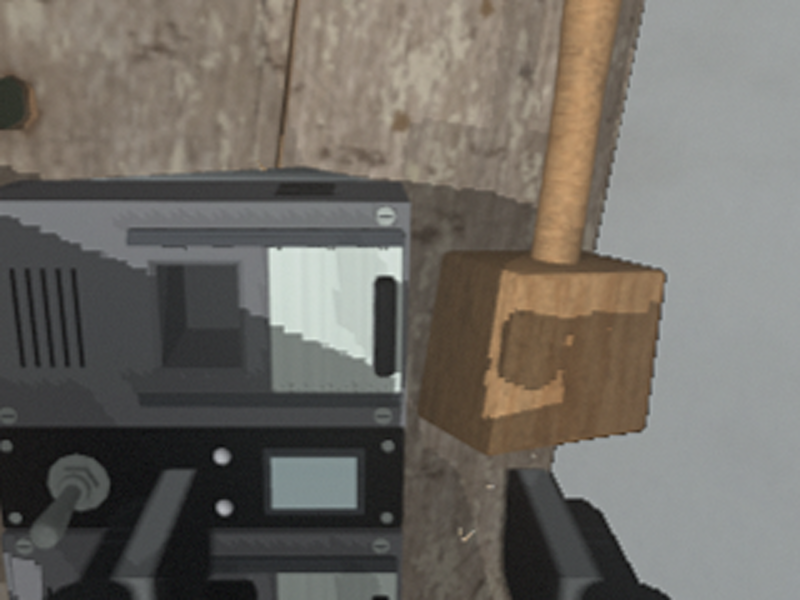

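The shutter is open: its edge is at the rail end, crop x≈402, and the well's corners are at (158,263), (243,262), (240,367) and (163,366). On to the rack.

>>> apply_moves:
  plan: [-0.412,-0.065,0.004,30,-7.2,26.5,-0.3,-0.412,-0.065,0.004,30,-7.2,26.5,-0.3,-0.412,-0.065,0.004,30,-7.2,26.5,-0.3,-0.412,-0.065,0.004,30,-7.2,26.5,-0.3,-0.412,-0.065,0.004,30,-7.2,26.5,-0.3,-0.412,-0.065,0.004,30,-7.2,26.5,-0.3,-0.412,-0.065,0.004,30,-7.2,26.5,-0.3,-0.412,-0.065,0.004,30,-7.2,26.5,-0.3,-0.412,-0.065,0.004,30,-7.2,26.5,-0.3]

```text
time: 5.8
ee_pos: [0.5449, -0.2569, 0.1838]
eef_rot: [-0.003, 0.809, 0.587, -0.004]
ft_force: [-0.6, 0.3, 0.1]
grip_width: 0.0556
grasp_force: 0.0
```

```bash
python3 - <<'E'
from go import *; from h import *; from workcell import ctrl
rel([.5473,-.2573,.19],down(-18))
s=load('w3')
for uv,m in zip([(158,263),(243,262),(240,367),(163,366)],[(-.0135,.018),(.0135,.018),(.0135,-.018),(-.0135,-.018)]):
    u,v=uv[0]/2.5+180,uv[1]/2.5+100;o,d=ray(s,u,v);p=o+d*(((BAY-o)@N)/(d@N));print("mouth",(((p-BAY)@np.stack([UX,Y],1)*1000)-np.array(m)*1000).round(1))
s=ctrl.snapshot("wrist");pickle.dump(s,open("pics/w4.pkl","wb"))
w=cloud(s).reshape(-1,3);w=w[np.isfinite(w).all(1)]
for c,top in(((.547,-.257),.114),((.51,-.371),.144)):
    m=(np.hypot(*(w[:,:2]-c).T)<.045)&(abs(w[:,2]-top)<.006);print(m.sum(),np.median(w[m,2]),cv2.minAreaRect((w[m,:2]*1000).astype(np.float32)))
cv2.imwrite("pics/w4.png",s["image"][:,:,::-1])
E
```

```text
shift mm [ 0.4  2.3 -6.2] rot [-0.59  0.16 -0.08] | t 5.8 F [-0.6  0.3  0.1] w 0.0556 gf 0.0
mouth [1.2 0.4]
mouth [2.  0.8]
mouth [-0.3  0.5]
mouth [0.6 0.8]
3199 0.11335940082984025 ((549.32177734375, -255.5703125), (43.52688217163086, 34.020687103271484), 72.11917877197266)
579 0.14223414762829317 ((518.05078125, -352.09075927734375), (8.403346061706543, 33.06501770019531), 72.26326751708984)
```

View pics/w4.png

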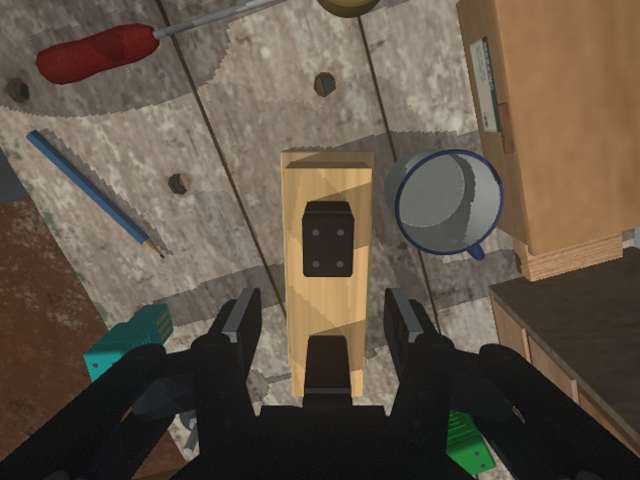

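The view shows the compact pack at (328,238) with the tall one at (327,370), and the mug clear on the right. The compact pack's centre is about (0.549,−0.256), yaw −18°.

```bash
sed -i 's/^BAY=.*/BAY=C0+.06*Y+.0007*UX+.0005*Y/' go.py; python3 -c "
from go import *
rel([.5488,-.2560,.074],down(-18))"
```

```text
shift mm [  1.9   4.3 110.3] rot [-0.54  0.18 -0.02] | t 5.85 F [0.6 0.4 0.6] w 0.0555 gf 0.0
```

>>> apply_moves:
  plan: [0.0019,0.0043,0.03,-0.5,0.2,0,-0.3,0.0019,0.0043,0.07,-0.5,0.2,0,-0.3,0.0019,0.0043,0.1,-0.5,0.2,0,-0.3,0.0019,0.0043,0.11,-0.5,0.2,0,-0.3,0.0019,0.0043,0.11,-0.5,0.2,0,-0.3]

```text
time: 6.48
ee_pos: [0.5491, -0.2562, 0.0754]
eef_rot: [0.0, 0.809, 0.588, -0.0]
ft_force: [0.2, 0.2, 0.2]
grip_width: 0.0559
grasp_force: 0.0
```

>>> apply_moves:
  plan: [0,0,0,0,0,0,1,0,0,0,0,0,0,1,0,0,0,0,0,0,1,0,0,0,0,0,0,1]
  newtons: 60

```text
time: 6.98
ee_pos: [0.55, -0.2575, 0.0776]
eef_rot: [0.001, 0.809, 0.587, 0.001]
ft_force: [-3.0, 3.3, 6.6]
grip_width: 0.0338
grasp_force: 60.3
```

```bash
python3 -c "
from go import *
rel([.5488,-.2560,.074],down(-18))"
```

```text
shift mm [ 1.  -1.6  3.6] rot [ 0.19  0.03 -0.06] | t 6.97 F [-3.   3.3  6.6] w 0.0338 gf 60.3
```

>>> apply_moves:
  plan: [0,0,-0.015,0,0,0,1,0,0,-0.03,0,0,0,1,0,0,-0.05,0,0,0,1,0,0,-0.07,0,0,0,1,0,0,-0.11,0,0,0,1,0,0,-0.14,0,0,0,1,0,0,-0.14,0,0,0,1]

```text
time: 7.85
ee_pos: [0.5509, -0.2582, 0.2201]
eef_rot: [0.004, 0.809, 0.587, 0.002]
ft_force: [1.3, 0.7, -2.9]
grip_width: 0.0332
grasp_force: 60.5
```

```bash
python3 - <<'E'
from go import *; from h import *; from workcell import ctrl
o,p,R=obs();print(p.round(4),o['grip_width'],o['ft_force'])
for n in("scene","side","wrist"):
    s=ctrl.snapshot(n);pickle.dump(s,open(f"pics/{n}5.pkl","wb"))
    w=cloud(s).reshape(-1,3);w=w[np.isfinite(w).all(1)];L=(w-p)@R  # tool coords
    for lab,z0,z1 in(("top",-.045,-.03),("side-head",-.03,.0),("stem",.02,.06)):
        m=(abs(L[:,0])<.04)&(abs(L[:,1])<.03)&(L[:,2]>z0)&(L[:,2]<z1)
        if m.sum()>10:print(n,lab,m.sum(),"min",np.percentile(L[m],2,axis=0).round(4),"max",np.percentile(L[m],98,axis=0).round(4))
rel(bay(0,0,.14),RT)
E
```

```text
[ 0.5509 -0.2582  0.2201] 0.03319262189511906 [ 1.30782411  0.73133963 -2.89347995]
scene top 334 min [-0.0221 -0.0286 -0.044 ] max [ 0.0177  0.0243 -0.0306]
scene side-head 347 min [-0.0228 -0.0293 -0.0296] max [ 0.0022  0.0286 -0.0006]
scene stem 257 min [-0.0178 -0.0135  0.0207] max [0.0156 0.0113 0.0552]
side top 183 min [-0.0235 -0.0282 -0.0436] max [ 0.0163  0.027  -0.0303]
side side-head 268 min [-0.0252 -0.0279 -0.0295] max [-0.0052  0.0279 -0.0009]
side stem 152 min [-0.0202 -0.0137  0.0209] max [0.0085 0.0105 0.0586]
wrist top 10672 min [-0.0175 -0.0256 -0.0436] max [ 0.0215  0.0247 -0.0301]
wrist side-head 5187 min [-0.0138 -0.0287 -0.0299] max [ 0.0235  0.0275 -0.0011]
wrist stem 749 min [ 0.0177 -0.0138  0.0287] max [0.0187 0.0098 0.0584]
shift mm [ 368.5 -181.8    6.6] rot [-29.5    7.04 -26.34] | t 8.0 F [-0.1  0.3 -3.4] w 0.0331 gf 60.5
```

```bash
python3 - <<'E'
from go import *; from h import *
o,p,R=obs()
for n in("scene","side","wrist"):
    w=cloud(load(n+"5")).reshape(-1,3);w=w[np.isfinite(w).all(1)];L=(w-p)@R
    for z in np.arange(.004,.066,.008):
        m=(abs(L[:,0])<.03)&(abs(L[:,1])<.022)&(abs(L[:,2]-z)<.004)
        if m.sum()>8:print(n,round(z,3),m.sum(),"x",(np.percentile(L[m,0],[3,97])*1000).round(1),"y",(np.percentile(L[m,1],[3,97])*1000).round(1))
E
```

```text
scene 0.004 43 x [-23.4  -0.7] y [-13.6  16.4]
scene 0.012 33 x [-18.4  12.7] y [-10.5  14.1]
scene 0.02 63 x [-18.8  13.7] y [-10.2  13.8]
scene 0.028 57 x [-18.3  10.1] y [-10.3  12.9]
scene 0.036 59 x [-18.   13.2] y [-9.9 14.3]
scene 0.044 53 x [-18.3  14.2] y [-9.9 13.5]
scene 0.052 9 x [-16.1 -12.5] y [-5.3 11.5]
side 0.004 44 x [-24.8  -4.4] y [-14.5  17.2]
side 0.012 18 x [-22.4 -17.4] y [-10.8  15.4]
side 0.02 29 x [-20.   -8.7] y [-9.5 13. ]
side 0.028 38 x [-20.5   6.5] y [-10.3  13.7]
side 0.036 31 x [-20.8  -2.6] y [-10.5  14.1]
side 0.044 32 x [-21.    1.3] y [-10.   12.4]
side 0.052 22 x [-19.3  14.5] y [-9.7 12.1]
wrist 0.004 424 x [21.4 23. ] y [-13.9  16.4]
wrist 0.012 29 x [21.5 22.5] y [-13.4  16.4]
wrist 0.02 48 x [17.3 18. ] y [-9.2 12. ]
wrist 0.028 226 x [17.1 18. ] y [-10.   12.9]
wrist 0.036 202 x [17.2 17.9] y [-10.1  12.8]
wrist 0.044 183 x [17.2 18. ] y [-10.2  12.8]
wrist 0.052 90 x [16.8 17.9] y [-10.7  12.8]
```

>>> apply_moves:
  plan: [0.368,-0.182,0.006,-29.5,7,-26.3,1,0.368,-0.182,0.006,-29.5,7,-26.3,1,0.368,-0.182,0.006,-29.5,7,-26.3,1,0.368,-0.182,0.006,-29.5,7,-26.3,1,0.368,-0.182,0.006,-29.5,7,-26.3,1,0.368,-0.182,0.006,-29.5,7,-26.3,1,0.368,-0.182,0.006,-29.5,7,-26.3,1,0.368,-0.182,0.006,-29.5,7,-26.3,1,0.368,-0.182,0.006,-29.5,7,-26.3,1,0.368,-0.182,0.006,-29.5,7,-26.3,1]

```text
time: 9.25
ee_pos: [0.49, 0.1479, 0.2083]
eef_rot: [0.169, 0.629, 0.733, 0.196]
ft_force: [-0.1, -0.2, -2.2]
grip_width: 0.0333
grasp_force: 61.4
```

```bash
cat >> go.py <<'E'
def avg(n=8):
    from workcell import ctrl
    P=[];Q=[];F=[]
    for _ in range(n):
        o,p,R=obs();P.append(p);Q.append(R);F.append(o["ft_force"]);ctrl.snapshot("wrist")
    R=Ro.from_matrix(Q).mean().as_matrix();p=np.mean(P,0);F=np.mean(F,0)
    print("std mm",(np.std(P,0)*1000).round(2),"bay mm",((p-BAY)@np.stack([UX,Y,N],1)*1000).round(2),"Ftool",(R.T@F).round(1),"w",round(o["grip_width"],4),"t",round(o["time"],2))
    return p,R
def rela(p,R,n=8):
    p0,R0=avg(n);print("shift mm",(R0.T@(np.array(p)-p0)*1000).round(1),"rot",Ro.from_matrix(R0.T@R).as_rotvec(degrees=True).round(2))
E
python3 -c "
from go import *
rela(bay(0,0,.075),RT)"
```

```text
std mm [0.1  0.32 0.32] bay mm [  0.86  -1.93 141.05] Ftool [ 0.1 -1.2  2.1] w 0.033 t 9.6
shift mm [ 2.1 -0.9 66. ] rot [ 0.06  0.17 -0.08]
```

>>> apply_moves:
  plan: [0.0017,-0.0021,0.03,0.1,0.2,-0.1,1,0.0017,-0.0021,0.055,0.1,0.2,-0.1,1,0.0017,-0.0021,0.066,0.1,0.2,-0.1,1,0.0017,-0.0021,0.066,0.1,0.2,-0.1,1]

```text
time: 10.15
ee_pos: [0.5203, 0.1555, 0.1502]
eef_rot: [0.167, 0.627, 0.735, 0.196]
ft_force: [0.4, -0.7, -2.8]
grip_width: 0.0332
grasp_force: 61.3
```

```bash
python3 - <<'E'
from go import *; from h import *; from workcell import ctrl
rela(bay(0,0,.075),RT,4)
s=ctrl.snapshot("wrist");pickle.dump(s,open("pics/w6.pkl","wb"))
for n in("scene","side","wrist"):
    s=ctrl.snapshot(n);w=cloud(s).reshape(-1,3);w=w[np.isfinite(w).all(1)];L=(w-BAY)@np.stack([UX,Y,N],1)*1000
    for h in(26,36,46,54,64,74,84,94,104,108,112):
        m=(abs(L[:,0])<22)&(abs(L[:,1])<30)&(abs(L[:,2]-h)<4)
        if m.sum()>8:print(n,h,m.sum(),"a",np.percentile(L[m,0],[3,97]).round(1),"b",np.percentile(L[m,1],[3,97]).round(1))
cv2.imwrite("pics/w6.png",load("w6")["image"][:,:,::-1])
E
```

```text
std mm [0.33 0.1  0.81] bay mm [-0.76  0.7  75.6 ] Ftool [-0.4 -1.2  2.3] w 0.0334 t 10.3
shift mm [-0.7  0.8  0.6] rot [-0.01 -0.09  0.11]
scene 26 18 a [-12.1  11.9] b [-16.3   1.9]
scene 36 32 a [-13.   10.5] b [-17.6   6. ]
scene 46 21 a [-12.6  11.7] b [-17.2  14.5]
scene 54 26 a [-12.   11.1] b [-18.5 -11.2]
scene 64 15 a [-16.4  16.1] b [-21.5  -5.9]
scene 74 31 a [-16.7  15.4] b [-22.4  -7.9]
scene 84 40 a [-19.3  15.5] b [-21.6  -8.5]
scene 94 43 a [-20.3  19. ] b [-22.1  -8.1]
scene 104 50 a [-19.6  18.7] b [-22.9  15.9]
scene 108 139 a [-17.2  18.2] b [-21.3  21.2]
scene 112 198 a [-16.3  18.9] b [-21.   20.6]
side 26 18 a [-13.8  10.3] b [-19.3  10.2]
side 36 19 a [-13.8  10.7] b [-19.1   1.1]
side 46 20 a [-13.5  10.4] b [-19.7  10.2]
side 54 13 a [-11.1   9.8] b [-20.4 -14.3]
side 64 11 a [-15.7  12.4] b [-23.5 -19.9]
side 74 27 a [-18.   15.6] b [-26.   -9.2]
side 84 29 a [-19.3  20.1] b [-24.8  -9.7]
side 94 31 a [-20.6  18.7] b [-24.   -8.7]
side 104 34 a [-20.9  19. ] b [-23.2   7.9]
side 108 78 a [-17.   17.7] b [-23.   19.1]
side 112 90 a [-17.   17.6] b [-23.9  18.4]
wrist 26 150 a [-11.4  11.6] b [18.2 19. ]
wrist 36 196 a [-11.3  11.4] b [18.1 19. ]
wrist 46 226 a [-11.1  11.6] b [18.  18.9]
wrist 54 84 a [-10.9  11.3] b [18.1 18.9]
wrist 64 94 a [-15.   15.4] b [21.8 23.7]
wrist 74 462 a [-14.9  15.6] b [21.9 23.7]
wrist 84 666 a [-20.9  21. ] b [11.8 23.6]
wrist 94 923 a [-20.8  20.9] b [11.8 23.6]
wrist 104 954 a [-21.  21.] b [11.6 23.5]
wrist 108 8575 a [-16.2  16.8] b [-17.6  23.1]
wrist 112 10576 a [-17.4  18. ] b [-17.3  22.6]
```

The pack is centred to within about 1 mm over the well in the cloud. Inserting slowly.

>>> apply_moves:
  plan: [-0.0008,0,0.01,0,0,0,1,-0.0008,0,0.016,0,0,0,1,-0.0008,0,0.02,0,0,0,1,-0.0008,0,0.024,0,0,0,1,-0.0008,0,0.028,0,0,0,1,-0.0008,0,0.028,0,0,0,1]

```text
time: 11.3
ee_pos: [0.5346, 0.1568, 0.1263]
eef_rot: [0.168, 0.627, 0.735, 0.197]
ft_force: [1.7, -2.9, -3.2]
grip_width: 0.0337
grasp_force: 61.5
```

```bash
python3 -c "
from go import *
avg(3)"
```

```text
std mm [0.04 0.01 0.08] bay mm [-1.26 -0.27 47.04] Ftool [-3.2 -1.3  3.5] w 0.0332 t 11.4
```

>>> apply_moves:
  plan: [0,0,0.006,0,0,0,1,0,0,0.012,0,0,0,1,0,0,0.018,0,0,0,1,0,0,0.024,0,0,0,1,0,0,0.028,0,0,0,1,0,0,0.028,0,0,0,1]

```text
time: 12.2
ee_pos: [0.5485, 0.1591, 0.102]
eef_rot: [0.168, 0.627, 0.735, 0.197]
ft_force: [3.1, -3.6, -3.6]
grip_width: 0.0331
grasp_force: 61.3
```

```bash
python3 -c "
from go import *
avg(3)"
```

```text
std mm [0.06 0.02 0.05] bay mm [-1.31 -0.21 18.84] Ftool [-4.7 -0.5  4.7] w 0.0335 t 12.3
```

>>> apply_moves:
  plan: [0,0,0.002,0,0,0,1,0,0,0.004,0,0,0,1,0,0,0.006,0,0,0,1,0,0,0.006,0,0,0,1]

```text
time: 12.85
ee_pos: [0.5511, 0.1595, 0.0983]
eef_rot: [0.168, 0.627, 0.735, 0.196]
ft_force: [-21.8, -10.3, 19.6]
grip_width: 0.0331
grasp_force: 65.4
```

```bash
python3 -c "
from go import *
avg(3)"
```

```text
std mm [0.01 0.01 0.01] bay mm [-0.8  -0.15 14.26] Ftool [ -6.7 -10.5 -28.3] w 0.0335 t 12.95
```

>>> apply_moves:
  plan: [0,0,0.002,0,0,0,1,0,0,0.002,0,0,0,1]

```text
time: 13.25
ee_pos: [0.5514, 0.1598, 0.0977]
eef_rot: [0.167, 0.627, 0.735, 0.196]
ft_force: [-54.5, -17.1, 48.1]
grip_width: 0.0336
grasp_force: 71.9
```

```bash
python3 -c "
from go import *
avg(3)"
```

```text
std mm [0.01 0.01 0.01] bay mm [-0.8   0.07 13.63] Ftool [ -8.6 -25.3 -69.9] w 0.0333 t 13.35
```

It hits a firm stop at the expected depth, so I'll relieve the load, release and withdraw.

>>> apply_moves:
  plan: [0,0,-0.0035,0,0,0,1,0,0,-0.0035,0,0,0,-0.3,0,0,-0.0035,0,0,0,-0.3,0,0,-0.0035,0,0,0,-0.3,0,0,-0.04,0,0,0,-0.3,0,0,-0.09,0,0,0,-0.3,0,0,-0.13,0,0,0,-0.3,0,0,-0.13,0,0,0,-0.3]

```text
time: 14.4
ee_pos: [0.4897, 0.1502, 0.2131]
eef_rot: [0.17, 0.626, 0.734, 0.2]
ft_force: [0.1, -0.6, 0.8]
grip_width: 0.0555
grasp_force: 0.0
```

```bash
python3 - <<'E'
from go import *; from h import *; from workcell import ctrl
rela(bay(-.045,-.088,.13),RT,3)
for n in("scene","side","wrist"):
    s=ctrl.snapshot(n);w=cloud(s).reshape(-1,3);w=w[np.isfinite(w).all(1)];L=(w-BAY)@np.stack([UX,Y,N],1)*1000
    for nm,c in(("compact",0),("fixed",-120)):
        m=(abs(L[:,0])<10)&(abs(L[:,1]-c)<14)&(L[:,2]>30)&(L[:,2]<70)
        m2=(abs(L[:,0])<25)&(abs(L[:,1]-c)<30)&(L[:,2]>42)&(L[:,2]<62)
        if m.sum():print(n,nm,m.sum(),"top",np.percentile(L[m,2],[10,50,90]).round(1),"a",np.percentile(L[m2,0],[2,98]).round(1),"b",np.percentile(L[m2,1],[2,98]).round(1))
    m=(abs(L[:,0]+45)<12)&(abs(L[:,1]+60)<14)&(L[:,2]>30)&(L[:,2]<46)
    if m.sum():print(n,"tip",m.sum(),L[m].mean(0).round(1),L[m,2].max().round(1))
E
```

```text
std mm [0.47 0.19 1.88] bay mm [1.04e+00 4.00e-02 1.43e+02] Ftool [-0.1  0.   0.6] w 0.0552 t 14.5
shift mm [-88.  -46.3  12.6] rot [ 0.24 -0.12  0.11]
scene compact 77 top [47.  50.  52.4] a [-18.9  13.9] b [-23.   20.4]
scene fixed 89 top [47.5 50.1 52.7] a [-18.4  14.6] b [-142.2  -99.3]
scene tip 17 [-46.2 -62.6  37.1] 42.4
side compact 33 top [47.2 49.4 51.1] a [-19.3  12.3] b [-25.7  18.7]
side fixed 40 top [47.2 49.3 52.1] a [-19.3  13.4] b [-147.2 -103.3]
side tip 8 [-47.2 -65.4  35.2] 39.5
wrist compact 1035 top [49.1 50.  50.8] a [-17.8  14.4] b [-19.4  22.3]
wrist fixed 680 top [49.2 50.  50.7] a [-16.8  15.3] b [-140.4  -98.2]
wrist tip 143 [-45.2 -58.8  36.7] 40.6
```

The compact pack is flush: its top is 50 mm proud, the same as the fixed pack. The switch tip is at bay (−45.5,−60). I'll approach it from its right side with shut fingers.

>>> apply_moves:
  plan: [-0.045,-0.023,0,0.2,-0.1,0.1,1,-0.083,-0.0463,0.012,0.2,-0.1,0.1,1,-0.083,-0.0463,0.012,0.2,-0.1,0.1,1,-0.083,-0.0463,0.012,0.2,-0.1,0.1,1,-0.083,-0.0463,0.012,0.2,-0.1,0.1,1]

```text
time: 15.32
ee_pos: [0.468, 0.0633, 0.1752]
eef_rot: [0.167, 0.628, 0.735, 0.196]
ft_force: [0.1, -0.1, 0.6]
grip_width: 0.0002
grasp_force: 0.0
```

```bash
python3 -c "
from go import *
rela(bay(-.046,-.083,.025),RT,3)"
```

```text
std mm [0.04 0.05 0.02] bay mm [-46.45 -82.29 129.39] Ftool [-0.1  0.  -0. ] w -0.0001 t 15.43
shift mm [ -0.8   0.8 104.4] rot [-0.19 -0.04  0.09]
```

>>> apply_moves:
  plan: [-0.0008,0.0008,0.04,-0.2,0,0.1,1,-0.0008,0.0008,0.08,-0.2,0,0.1,1,-0.0008,0.0008,0.1,-0.2,0,0.1,1,-0.0008,0.0008,0.1044,-0.2,0,0.1,1,-0.0008,0.0008,0.1044,-0.2,0,0.1,1]

```text
time: 16.1
ee_pos: [0.5197, 0.07, 0.0848]
eef_rot: [0.168, 0.628, 0.734, 0.197]
ft_force: [0.3, -0.2, 0.6]
grip_width: -0.0004
grasp_force: 0.0
```

>>> apply_moves:
  plan: [0.004,0,0,0,0,0,1,0.008,0,0,0,0,0,1,0.012,0,0,0,0,0,1,0.015,0,0,0,0,0,1,0.015,0,0,0,0,0,1]

```text
time: 16.73
ee_pos: [0.5178, 0.0846, 0.0851]
eef_rot: [0.169, 0.628, 0.733, 0.197]
ft_force: [-0.1, -1.9, 2.0]
grip_width: 0.0
grasp_force: 1.3
```

```bash
python3 -c "
from go import *
avg(2)"
```

```text
std mm [0.03 0.06 0.06] bay mm [-46.06 -69.04  25.03] Ftool [-2.1  0.8 -1.7] w -0.0001 t 16.77
```

>>> apply_moves:
  plan: [0.003,0,0,0,0,0,1,0.006,0,0,0,0,0,1,0.006,0,0,0,0,0,1]

```text
time: 17.2
ee_pos: [0.5165, 0.0898, 0.0843]
eef_rot: [0.169, 0.629, 0.734, 0.196]
ft_force: [2.1, -7.3, 0.4]
grip_width: -0.0002
grasp_force: 3.6
```

```bash
python3 -c "
from go import *
avg(2)"
```

```text
std mm [0. 0. 0.] bay mm [-46.78 -63.61  24.67] Ftool [-7.9  1.   0. ] w -0.0003 t 17.25
```

>>> apply_moves:
  plan: [0.002,0,0,0,0,0,1,0.004,0,0,0,0,0,1,0.004,0,0,0,0,0,1,0.004,0,0,0,0,0,1]

```text
time: 17.8
ee_pos: [0.5165, 0.0907, 0.0844]
eef_rot: [0.171, 0.629, 0.733, 0.195]
ft_force: [5.2, -28.3, -0.7]
grip_width: 0.0
grasp_force: 12.8
```

```bash
python3 - <<'E'
from go import *; from h import *; from workcell import ctrl
avg(2)
for n in("scene","side","wrist"):
    s=ctrl.snapshot(n);w=cloud(s).reshape(-1,3);w=w[np.isfinite(w).all(1)];L=(w-BAY)@np.stack([UX,Y,N],1)*1000
    m=(abs(L[:,0]+46)<9)&(L[:,1]>-54)&(L[:,1]<-30)&(L[:,2]>28)&(L[:,2]<42)
    if m.sum():print(n,"tip",m.sum(),L[m].mean(0).round(1),np.percentile(L[m,1],[5,95]).round(1))
E
```

```text
std mm [0.01 0.01 0.01] bay mm [-46.61 -62.76  24.65] Ftool [-29.2   0.4   1.1] w -0.0002 t 17.85
wrist tip 830 [-45.9 -48.1  34.9] [-51.8 -41.4]
```

It's at the stop: force jumped to 29 N with under 1 mm of travel. I'll hold about a second, then back off and lift.

>>> apply_moves:
  plan: [-0.001,0,0,0,0,0,1,-0.001,0,0,0,0,0,1,-0.001,0,0,0,0,0,1,-0.001,0,0,0,0,0,1,-0.001,0,0,0,0,0,1,-0.001,0,0,0,0,0,1,-0.001,0,0,0,0,0,1]

```text
time: 18.92
ee_pos: [0.5165, 0.0905, 0.0844]
eef_rot: [0.17, 0.629, 0.733, 0.195]
ft_force: [4.5, -21.6, -0.3]
grip_width: -0.0002
grasp_force: 10.3
```

>>> apply_moves:
  plan: [-0.008,0,0,0,0,0,1,-0.016,0,0,0,0,0,1,-0.024,0,0,0,0,0,1,-0.024,0,-0.01,0,0,0,1,-0.024,0,-0.05,0,0,0,1,-0.024,0,-0.1,0,0,0,1,-0.024,-0.05,-0.15,0,0,0,1,-0.024,-0.05,-0.15,0,0,0,1]

```text
time: 19.92
ee_pos: [0.4416, 0.0554, 0.15]
eef_rot: [0.162, 0.63, 0.735, 0.191]
ft_force: [0.7, -0.3, 0.1]
grip_width: 0.0003
grasp_force: 0.0
```

```bash
python3 - <<'E'
from go import *; from h import *; from workcell import ctrl
avg(2)
S={}
for n in("scene","side","wrist"):
    s=ctrl.snapshot(n);S[n]=s;w=cloud(s).reshape(-1,3);w=w[np.isfinite(w).all(1)];L=(w-BAY)@np.stack([UX,Y,N],1)*1000
    m=(abs(L[:,0]+46)<12)&(abs(L[:,1]+60)<30)&(L[:,2]>30)&(L[:,2]<46)
    if m.sum():print(n,"tip",m.sum(),L[m].mean(0).round(1))
    m=(abs(L[:,0])<10)&(abs(L[:,1])<14)&(L[:,2]>30)&(L[:,2]<70);print(n,"compact top",np.median(L[m,2]).round(1))
    m=(abs(L[:,0]-62)<14)&(abs(L[:,1])<12)&(L[:,2]>10)&(L[:,2]<20);print("ridge a",L[m,0].mean().round(1) if m.any() else None)
    m=(np.hypot(w[:,0]-.511,w[:,1]+.371)<.02);print("tall z",w[m,2].max().round(3) if m.any() else None)
cv2.imwrite("pics/fin.png",np.hstack([cv2.resize(S["scene"]["image"][100:360,200:460,::-1],(400,400)),cv2.resize(S["wrist"]["image"][:,80:560,::-1],(400,400))]))
E
```

```text
std mm [0.32 0.01 0.39] bay mm [-82.09 -86.08 121.37] Ftool [-0.1  0.4 -0.3] w 0.0 t 19.98
scene tip 16 [-46.2 -62.1  37. ]
scene compact top 49.6
ridge a 59.7
tall z 0.148
side tip 8 [-47.6 -65.   34.2]
side compact top 49.5
ridge a 58.4
tall z 0.145
wrist tip 172 [-46.4 -59.6  37.8]
wrist compact top 50.0
ridge a 59.8
tall z None
```

View pics/fin.png

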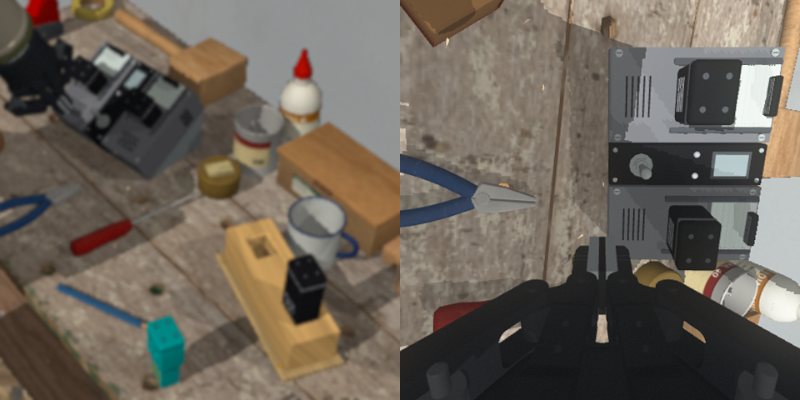

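The picture shows the compact pack flush in the left bay at (710,92). Its shutter is as open as the fixed bay's, the switch is centred at (641,165), and the tall pack still stands in the rack at (303,288).

```bash
python3 -c "
from workcell import ctrl
print(ctrl.finish_job())"
```

```text
the job is handed in; nothing more can be done
None
```

The job is handed in, with no verdict shown: the shutter is fully open, the compact pack sits flush in the left bay, the test switch was held against its left stop for about a second and sprang back to centre, and the tall pack still stands in the rack; it took about 20 s of the 61 s allowed.

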